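# Park the printing roller at the top of its ramp

## Robot

A 7-joint arm with a two-finger parallel gripper is mounted at the origin on the work surface. World frame = base frame: x ahead of the robot, y to its left, z up, the work surface at z = 0. Lengths are in m, angles in rad, forces in N, time in s.
With the tool pointing down it reaches from about 0.4 to 0.85 m from the base axis. Payload 10.4 kg.
Tool frame: the origin (TCP) lies midway between the tips of the shut fingers; the grasp point (between the pads) lies 19 mm behind it; z points along the fingers, y is the line along which they close (so a half turn about z gives the same grasp; the last joint's range is limited). The gripper opens to 87 mm and grips with 3 to 60 N. Pads are 19 mm wide; open, the fingers measure 117 mm over their backs; the gripper's body (75 mm by 190 mm) begins 51 mm behind the grasp point.
Start: joints at [1.085, 0.332, -0.065, 1.46, 0.022, 1.35, -0.088], TCP at [0.279, -0.559, 0.223] pointing down, gripper open.
Joint ranges: [-2.6, 2.6], [-0.5, 2.12], [-1.47, 1.34], [0.16, 2.42], [-1.27, 4.41], [0.06, 2.06], [-2.6, 2.6]. Speed limits (rad/s): [2.22, 2.22, 2.79, 2.79, 3.14, 3.14, 3.14].

## Interface

Orientations are given as a unit quaternion [x, y, z, w].
In Python, from bench import r gives the robot as it stands.
- The arm moves only by the tool arm_command, never from a script. Its argument "moves" is one flat list of numbers, 4 for each row, row after row: the shift along the tool's x, y, z in cm, then the turn about the tool's z in degrees. A call has 1 to 12 rows; each row shifts and turns the commanded pose from where the row before left it, along the tool's axes as they then stand; what a row does not reach is not made up. A row lasts 1/12 s, in which the tool goes at most 41.7 mm and 7.16 degrees, less where a joint would pass 70% of its speed; a pose out of reach is approached as far as the arm can. A call with a gripper value outside its range is refused whole. "fingers" is the opening in per cent of the stroke, from 0 (shut) to 100 (fully open), set as the call begins (left out, the last holds). The fingers move at their own pace and stop on an object; "squeeze" is the grip in N (left out, the last holds). Time passes only in rows, so rows that do not move let the fingers close. It gives the time, the measured TCP pose, the force, the opening and the grip force at its end, in the units of the state.
- r.read_state(): the state, without advancing time (a new reading comes with each control period).
- r.camera(name): name is "scene" or "top" or "wrist"; returns the picture (480x640x3 uint8, red, green, blue); there is no depth.
- r.camera_info(name): a dict with "fx", "fy", "cx", "cy" (pixels), "origin" and "attitude" of the camera in the world. Camera axes: x right, y up, looking along -z (the intrinsics and any distortion apply to the point x, -y, -z); pixel columns grow to the right and rows downward; lengths in m; the calibration is good to about 2 mm. A picture is of the moment at which its call begins: read the wrist's pose just before it. camera_info takes no time and is no camera call; for the wrist camera it gives the pose at the moment of the call.
- r.close_job(): hands the job in; it is judged then, once.
The state is a dict: "time": time; "joint_positions": joint angles; "joint_vel": joint speeds; "joint_torque": joint torques, N m; "ee_pos": TCP position; "eef_rot": TCP orientation; "ft_force": force on the tool from outside, world axes, zero at the start; "torque": the same for the moment, N m; "width": finger opening in m; "grip_force": force on a finger pad.
Only numpy, scipy, OpenCV 4.12 (cv2) and the standard library are available. Lean on these libraries where they do the work, as an engineer would, in place of code of your own. Each camera call takes 0.05 s, during which the arm holds its last target. There are 200 camera calls.

## Task

With the outside of your fingers, slowly push the black printing roller up the wooden ramp until it drops over the crest into the seat at the top and lies against the end board. Keep your fingers behind it all the way so that it does not run back down, do not lift or squeeze it, then let go and leave the jar, the stamp and the wooden beater where they are.

Things in the scene. Friction and masses are not known exactly. Their poses are not given: they have to be found in the camera images.
- ramp: Fixed wooden ramp, 188 mm wide. Origin on the table under the foot of the slope, midway across; x points horizontally uphill, y across, z up. A level landing 12 mm high runs from x = -120 to 0 mm, then a 9 degree slope to the crest at x = 197.5 mm, 43.3 mm high, then the seat. End board: face at x = 247.5 mm, 18 mm thick, top 80 mm above the table.
- incline: Sloping deck of the ramp, 200 mm long, fixed. Origin on its surface at the foot, midway across; x up the slope, y across, z out of the deck. Rails along both sides, 18 mm above the deck and 159 mm apart inside, guide the roller; along the last 62 mm of the landing they open outwards like a funnel.
- seat (a point): Point where the roller's centre lies when it is parked against the end board (it may lie up to 5 mm to either side). The seat lies 4 mm below the crest, behind a step, and tilts 8 degrees down towards the end board, so the roller stays there by itself.
- roller: Loose printing roller: smooth hard black plastic cylinder (friction about 0.35) of 56 mm diameter, 150 mm long, 0.25 to 0.5 kg, with steel spindle stubs of 12 mm diameter that stand out 13 mm at each end. Origin at its centre; its y axis is the roller's axis. It starts on the level landing, roughly across the ramp, and rolls freely: on the slope it runs back if it is let go.
- jar: Glass jar with steel lid, 60 mm in diameter, 75 mm high, standing on the table; origin under its centre. Leave it alone.
- stamp: Wooden hand stamp, 70 x 55 mm block with a small knob on top, 52 mm high in all; origin under its centre. Leave it alone.
- beater: Wooden beater stick, 260 x 36 x 24 mm, lying on the table; origin under its centre, x along the stick. Leave it alone.
There are look-alikes about, which are no part of the job. There is more than one size of the roller; the one meant has the size given above.

How it is judged:
On the way:
1. the roller is half-way up the slope with the fingers against it (x of roller in the frame of incline between 0.07 and 0.17 m and contact force between the fingers and roller above 0.02 N).
At the end, for the whole second after the job is handed in: The roller rests in the seat against the end board: its centre within 10 mm of the seat point, its axis within 0.08 rad of square to the ramp, slower than 20 mm/s, the fingers clear of it (distance between roller and seat below 0.01 m and angle between the y axis of roller and the y axis of ramp, either way round below 0.08 rad and linear speed of roller below 0.02 m/s); the robot touches nothing.
It fails at once if the roller runs free on the slope: faster than 0.2 m/s there with nothing touching it (it has rolled back about 2 to 3 cm, or was flicked) (x of roller in the frame of incline between 0.03 and 0.195 m and linear speed of roller above 0.2 m/s and contact force between each of the fingers, the arm and roller below 0.01 N).
It fails at once if the roller is flung: faster than 0.45 m/s (linear speed of roller above 0.45 m/s).
It fails at once if the roller is lifted 10 to 25 mm off the ramp (z of roller in the frame of incline above 0.052 m).
It fails at once if the roller is squeezed or rammed with more than 35 N (contact force between any of the fingers, the arm and roller above 35 N).
It fails at once if the jar, the stamp or the beater is moved more than 20 mm (distance of any of jar, stamp, beater from where it was at the start of the episode above 0.02 m).
It also fails if it takes over 42 s, if anything falls off the work surface, if the arm or the gripper's body presses on something with over 40 N, if the wrist force passes 120 N, or if a joint passes its speed limit or range.

## Working session

There is one attempt and no reset: what is moved stays moved. The work goes in short steps, Python scripts to look and compute and a tool call to move; the robot and the scene stay as the last step left them, time stands still between calls to the robot, and variables do not carry over. Pictures are saved under pics/ and viewed, at most 10 in all, crops included, and the job is handed in when it is done.

Besides the shell and the picture viewer there is one more tool, called after "Request:" as name(argument=value, ...) on one line, values as JSON. arm_command: Moves the arm, as the interface text tells. Its arguments: {"type":"object","properties":{"moves":{"type":"array"},"fingers":{"type":"number"},"squeeze":{"type":"number"}},"required":["moves"]}

```bash
mkdir -p pics; ls
cat > h.py <<'E'
from bench import r
import numpy as np, cv2
E
python3 - <<'E'
from h import *
s=r.read_state(); print(s['ee_pos'],s['eef_rot'],s['width'],s['time'])
for n in ('scene','top'):
    i=r.camera_info(n); print(n,i)
    cv2.imwrite(f'pics/{n}0.png',r.camera(n)[:,:,::-1])
E
```

```text
pics
[ 0.27886529 -0.55891266  0.22176138] [ 9.73344374e-01  2.29347390e-01 -1.94651642e-04 -6.83273642e-04] 0.08703028996464615 0.0
scene {'fx': 446.9271134800384, 'fy': 446.9271134800384, 'cx': 324.7945919076598, 'cy': 238.65765205138987, 'origin': array([0.9786788 , 0.04459729, 0.74260409]), 'attitude': array([0.16104593, 0.1918863 , 0.75778282, 0.60250232])}
top {'fx': 494.33031571148683, 'fy': 494.33031571148683, 'cx': 318.87653186026836, 'cy': 241.05721378206073, 'origin': array([ 0.4754432 , -0.03444616,  0.84129648]), 'attitude': array([ 0.04596636, -0.05118154, -0.69467894,  0.71602285])}
```

View pics/top0.png

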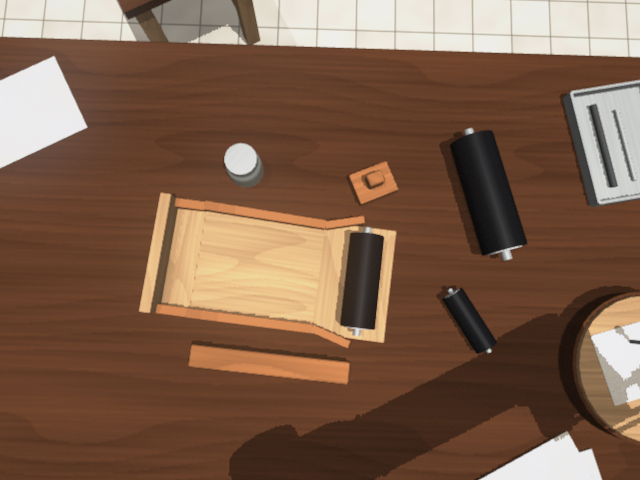

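View pics/scene0.png

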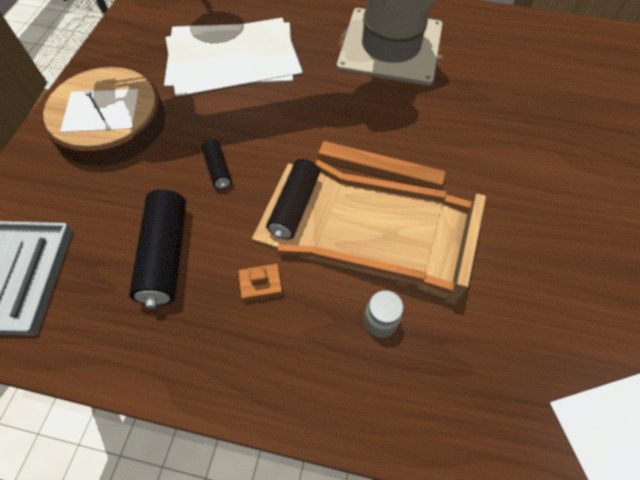

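Candidates in the top view are the roller on the landing (362,280), the large one (488,193) and the small one (469,320). The description points to the one on the landing, so I'll check it in a crop and fit the ramp pose.

```bash
cat >> h.py <<'E'
from scipy.spatial.transform import Rotation as R
from scipy.optimize import least_squares
def proj(i,P):
    p=(np.atleast_2d(P)-i['origin'])@R.from_quat(i['attitude']).as_matrix()
    return np.c_[i['cx']+i['fx']*p[:,0]/-p[:,2], i['cy']-i['fy']*p[:,1]/-p[:,2]]
def unproj(i,uv,z):
    uv=np.atleast_2d(uv).astype(float)
    d=np.c_[(uv[:,0]-i['cx'])/i['fx'],-(uv[:,1]-i['cy'])/i['fy'],-np.ones(len(uv))]@R.from_quat(i['attitude']).as_matrix().T
    return i['origin']+d*((z-i['origin'][2])/d[:,2])[:,None]
def ramp2w(q,P):
    P=np.atleast_2d(P); c,s=np.cos(q[2]),np.sin(q[2])
    return np.c_[q[0]+c*P[:,0]-s*P[:,1],q[1]+s*P[:,0]+c*P[:,1],P[:,2]]
E
python3 - <<'E'
from h import *
i=r.camera_info('top')
P=np.array([[-.12,-.094,.012],[-.12,.094,.012],[.2655,-.094,.08],[.2655,.094,.08],[.2475,-.094,.08],[.2475,.094,.08]])
uv=np.array([[396,231],[383,342],[162,194],[140,312],[173,196],[152,313]],float)
f=lambda q:(proj(i,ramp2w(q,P))-uv).ravel()
o=least_squares(f,[.45,0,1.6]); print(o.x,o.fun.reshape(-1,2).round(1).tolist())
# roller ends (spindle ends) z=.04, and body axis
e=unproj(i,[[366,229],[357,334]],.04); print(e,np.linalg.norm(e[0]-e[1]))
w=e.mean(0); c,s=np.cos(o.x[2]),np.sin(o.x[2]); d=w[:2]-o.x[:2]; print('roller in ramp',c*d[0]+s*d[1],-s*d[0]+c*d[1])
img=cv2.imread('pics/top0.png')[170:370,120:420]
cv2.imwrite('pics/crop.png',cv2.resize(img,None,fx=2.66,fy=2.66,interpolation=cv2.INTER_CUBIC))
E
```

```text
[ 0.52985001 -0.04294865  1.47118855] [[1.3, 0.1], [2.1, 0.8], [-1.1, -1.3], [-0.5, 0.6], [-0.8, -1.8], [-0.8, 1.2]]
[[ 0.60878712 -0.11554182  0.04      ]
 [ 0.43858285 -0.10397827  0.04      ]] 0.17059662512329932
roller in ramp -0.06709328849361391 -0.0005094758607274708
```

View pics/crop.png

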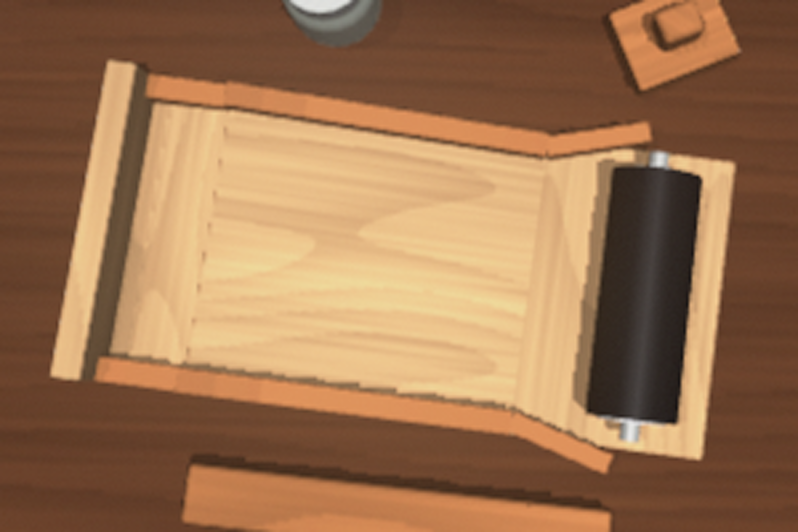

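The pixel positions fit: the roller on the landing (crop ≈ 645,295) is between the two look-alikes in size, its measured length is 0.17 m and it sits squarely on the ramp. I'll turn the tool so its x axis points uphill.

Request:
arm_command(moves=[0,0,0,-6.4,0,0,0,-6.4,0,0,0,-6.4,0,0,0,-6.4,0,0,0,-6.4,0,0,0,-6.4,0,0,0,-6.4,0,0,0,-6.4,0,0,0,-6.5,0,0,0,0], fingers=100)

```text
time: 0.93
ee_pos: [0.2789, -0.5591, 0.2221]
eef_rot: [0.74, 0.673, 0.0, -0.0]
ft_force: [-0.3, 0.9, -0.9]
width: 0.0872
grip_force: 0.0
```

```bash
cat >> h.py <<'E'
Q=[ 0.52985001,-0.04294865,1.47118855]
def status():
    s=r.read_state(); c,sn=np.cos(Q[2]),np.sin(Q[2]); d=s['ee_pos'][:2]-np.array(Q[:2])
    X=R.from_quat(s['eef_rot']).as_matrix()[:,0]; Z=R.from_quat(s['eef_rot']).as_matrix()
    print('t',round(s['time'],2),'ramp xy',(c*d[0]+sn*d[1]).round(4),(-sn*d[0]+c*d[1]).round(4),'z',s['ee_pos'][2].round(4),'yaw-ramp deg',round(np.degrees(np.arctan2(X[1],X[0])-Q[2]),2),'F',s['ft_force'].round(2),'w',s['width'])
    return s
def delta(rx,ry,z):
    s=r.read_state(); t=ramp2w(Q,[[rx,ry,z]])[0]
    print('tool cm to go',(R.from_quat(s['eef_rot']).as_matrix().T@(t-s['ee_pos'])*100).round(2))
E
python3 -c "
from h import *
status(); delta(-.14,0,.1)"
```

```text
t 0.93 ramp xy -0.5386 0.1984 z 0.2221 yaw-ramp deg 0.23 F [-0.27  0.91 -0.85] w 0.08715909872054772
tool cm to go [39.77 20.01 12.23]
```

Request:
arm_command(moves=[3.3,1.7,0,0,3.3,1.7,0,0,3.3,1.7,0,0,3.3,1.7,0,0,3.3,1.7,0,0,3.3,1.7,0,0,3.3,1.7,0,0,3.3,1.7,0,0,3.3,1.7,0,0,3.3,1.7,0,0,3.3,1.7,0,0,3,1.3,0,0])

```text
time: 1.93
ee_pos: [0.5187, -0.1861, 0.2225]
eef_rot: [0.743, 0.669, 0.0, -0.0]
ft_force: [0.7, -0.1, -0.5]
width: 0.0867
grip_force: 0.0
```

Request:
arm_command(moves=[0,0,2,0,0,0,2,0,0,0,2,0,0,0,2,0,0,0,2,0,0,0,2,0,0,0,0,0])

```text
time: 2.52
ee_pos: [0.5152, -0.1878, 0.0987]
eef_rot: [0.743, 0.669, -0.001, -0.003]
ft_force: [1.0, 0.6, -1.3]
width: 0.0872
grip_force: 0.0
```

```bash
python3 -c "
from h import *
status(); delta(-.14,0,.028)
i=r.camera_info('scene'); a=r.camera('scene')[120:320,200:500]; b=r.camera('top')[170:370,120:420]
v=np.vstack([cv2.resize(x[:,:,::-1],None,fx=1.5,fy=1.5) for x in (a,b)])
cv2.imwrite('pics/a1.png',v)"
```

```text
t 2.52 ramp xy -0.1456 0.0002 z 0.0987 yaw-ramp deg -0.29 F [ 0.97  0.64 -1.33] w 0.08722354171453461
tool cm to go [0.54 0.06 7.07]
```

View pics/a1.png

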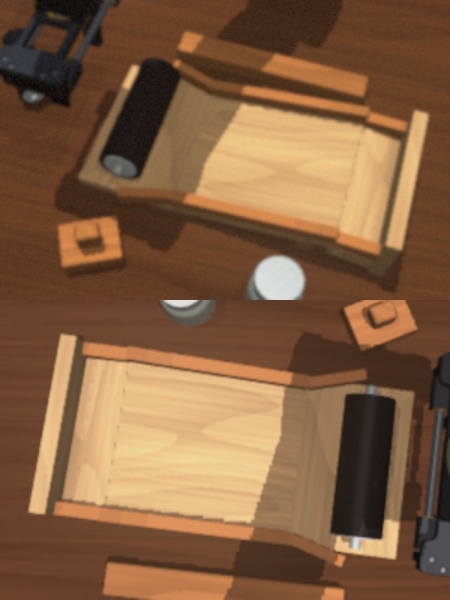

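The gripper is behind the roller (top crop right edge, 435,470) and clear of everything, so I'll descend.

Request:
arm_command(moves=[0,0,1.2,0,0,0,1.2,0,0,0,1.2,0,0,0,1.2,0,0,0,1.2,0,0,0,1.1,0.3,0,0,0,0,0,0,0,0])

```text
time: 3.28
ee_pos: [0.5172, -0.1882, 0.0308]
eef_rot: [0.744, 0.669, -0.0, -0.001]
ft_force: [-0.9, 0.3, -0.2]
width: 0.0869
grip_force: 0.0
```

Request:
arm_command(moves=[0.5,0,0,0,0.5,0,0,0,0.5,0,0,0,0.5,0,0,0,0.4,0,0,0,0.3,0,0,0,0.3,0,0,0,0.3,0,0,0,0.3,0,0,0,0,0,0,0,0,0,0,0])

```text
time: 4.2
ee_pos: [0.5215, -0.1525, 0.0315]
eef_rot: [0.744, 0.669, -0.0, 0.0]
ft_force: [0.1, -0.3, 0.0]
width: 0.087
grip_force: 0.0
```

```bash
python3 -c "
from h import *
s=status(); i=r.camera_info('wrist'); print(i)
b=r.camera('top')[170:370,220:520]; a=r.camera('wrist')
v=np.hstack([cv2.resize(x[:,:,::-1],(400,300)) for x in (a,b)])
cv2.imwrite('pics/a2.png',v)"
```

```text
t 4.2 ramp xy -0.1099 -0.0026 z 0.0315 yaw-ramp deg -0.36 F [ 0.14 -0.32  0.04] w 0.087030953909391
{'fx': 356.04228617752125, 'fy': 356.04228617752125, 'cx': 321.18998529284687, 'cy': 238.4187425084794, 'origin': array([ 0.52996449, -0.07147212,  0.19325331]), 'attitude': array([-0.14980973,  0.00751709, -0.05247201,  0.98729288])}
```

View pics/a2.png

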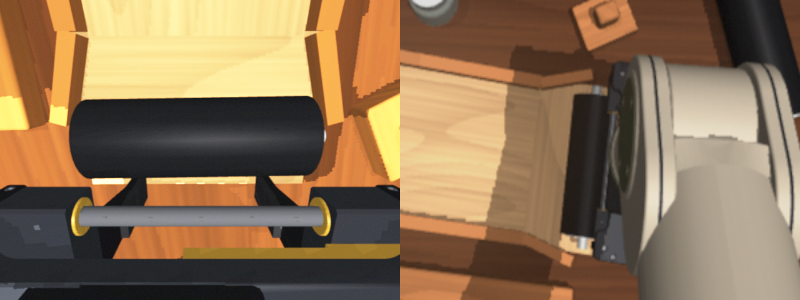

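Wrist view: the roller (70–323, 95–179) is just ahead of both fingers (130,190 and 270,190) and centred on the rails. I'll push it along the landing.

Request:
arm_command(moves=[0.2,0,0.2,0,0.2,0,0.1,0.3,0.2,0,0,0,0.2,0,0,0,0.2,0,0,0,0.2,0,0,0,0.3,0,0,0,0.3,0,0,0,0.3,0,0,0,0.3,0,0,0,0.3,0,0,0,0.3,0,0,0])

```text
time: 5.3
ee_pos: [0.5248, -0.1224, 0.0286]
eef_rot: [0.745, 0.667, 0.0, 0.0]
ft_force: [0.6, 0.1, -0.7]
width: 0.0872
grip_force: 0.1
```

```bash
python3 -c "
from h import *
s=status(); a=r.camera('wrist')
cv2.imwrite('pics/a3.png',cv2.resize(a[:,:,::-1],(480,360)))"
```

```text
t 5.3 ramp xy -0.0796 -0.0029 z 0.0286 yaw-ramp deg -0.67 F [ 0.6   0.12 -0.66] w 0.08716793948084207
```

View pics/a3.png

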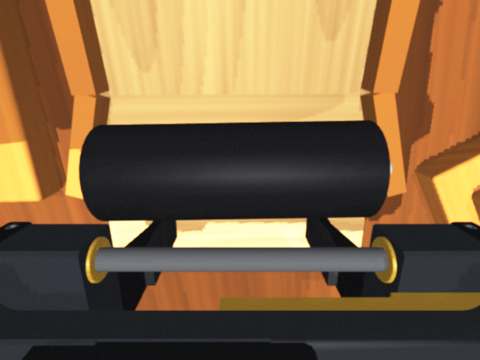

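Roller is against both fingers (about 82–390, 122–218) and nearly square, heading into the funnel. Continuing to the foot and onto the slope.

Request:
arm_command(moves=[0.3,0,0,-0.3,0.3,0,0,-0.4,0.3,0,0,0,0.4,0,0,0,0.4,0,0,0,0.4,0,0,0,0.4,0,0,0,0.4,0,0,0,0.4,0,0,0,0.4,0,-0.03,0,0.4,0,-0.06,0,0.4,0,-0.06,0])

```text
time: 6.35
ee_pos: [0.5293, -0.078, 0.0302]
eef_rot: [0.741, 0.671, -0.0, 0.0]
ft_force: [-0.2, -1.5, 0.7]
width: 0.0872
grip_force: 1.0
```

```bash
python3 -c "
from h import *
s=status(); a=r.camera('wrist')
cv2.imwrite('pics/a4.png',cv2.resize(a[:,:,::-1],(480,360)))"
```

```text
t 6.35 ramp xy -0.0349 -0.0029 z 0.0302 yaw-ramp deg 0.02 F [-0.21 -1.51  0.65] w 0.08718136417379294
```

View pics/a4.png

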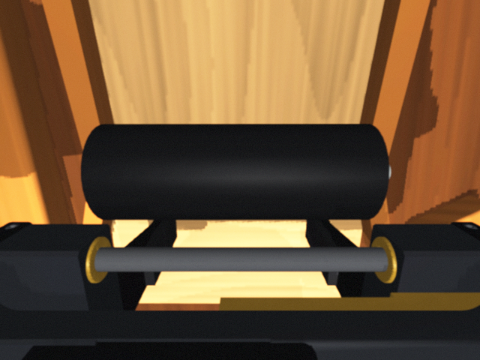

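The roller is square (83–388, 124–218), between the rails and loaded on the fingers. Pushing up the slope.

Request:
arm_command(moves=[0.4,0,-0.06,0,0.4,0,-0.06,0,0.4,0,-0.07,0,0.4,0,-0.06,0,0.4,0,-0.06,0,0.4,0,-0.07,0,0.4,0,-0.06,0,0.4,0,-0.06,0,0.4,0,-0.07,0,0.4,0,-0.06,0,0.4,0,-0.06,0,0.4,0,-0.07,0])

```text
time: 7.4
ee_pos: [0.5341, -0.0299, 0.0377]
eef_rot: [0.741, 0.671, -0.0, 0.0]
ft_force: [-1.2, -1.7, 1.3]
width: 0.0867
grip_force: 1.0
```

Request:
arm_command(moves=[0.4,0,-0.06,0,0.4,0,-0.06,0,0.4,0,-0.07,0,0.4,0,-0.06,0,0.4,0,-0.06,0,0.4,0,-0.07,0,0.4,0,-0.06,0,0.4,0,-0.06,0,0.4,0,-0.07,0,0.4,0,-0.06,0,0.4,0,-0.06,0,0.4,0,-0.07,0])

```text
time: 8.4
ee_pos: [0.5388, 0.0179, 0.0453]
eef_rot: [0.741, 0.671, -0.0, 0.0]
ft_force: [-0.2, -1.5, 1.0]
width: 0.0869
grip_force: 1.0
```

```bash
python3 -c "
from h import *
s=status(); a=r.camera('wrist')
cv2.imwrite('pics/a5.png',cv2.resize(a[:,:,::-1],(480,360)))"
```

```text
t 8.4 ramp xy 0.0614 -0.0029 z 0.0453 yaw-ramp deg 0.02 F [-0.21 -1.48  1.03] w 0.08688220490493324
```

View pics/a5.png

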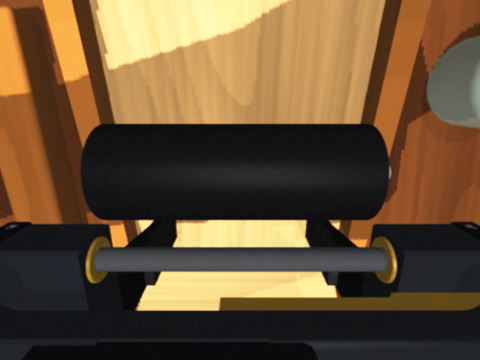

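Half-way up (roller x ≈ 0.10 m) and square, with the fingers loaded; the jar (460,85) is clear of the path.

Request:
arm_command(moves=[0.4,0,-0.05,0,0.4,0,-0.05,0,0.4,0,-0.05,0,0.4,0,-0.05,0,0.4,0,-0.05,0,0.4,0,-0.05,0,0.4,0,-0.05,0,0.4,0,-0.05,0,0.4,0,-0.05,0,0.4,0,-0.05,0,0.4,0,-0.05,0,0.4,0,-0.05,0])

```text
time: 9.45
ee_pos: [0.5436, 0.0657, 0.0513]
eef_rot: [0.741, 0.671, 0.0, 0.0]
ft_force: [0.4, -2.3, 0.8]
width: 0.0871
grip_force: 1.0
```

Request:
arm_command(moves=[0.4,0,-0.05,0,0.4,0,-0.05,0,0.4,0,-0.05,0,0.4,0,-0.05,0,0.3,0,-0.05,0,0.3,0,-0.05,0,0.3,0,-0.05,0,0.2,0,-0.03,0,0.2,0,-0.03,0,0.2,0,-0.03,0,0.2,0,-0.03,0,0.2,0,-0.03,0])

```text
time: 10.45
ee_pos: [0.5471, 0.1002, 0.0563]
eef_rot: [0.741, 0.671, -0.0, 0.0]
ft_force: [-1.1, -1.7, 1.4]
width: 0.0871
grip_force: 1.0
```

```bash
python3 -c "
from h import *
s=status()"
```

```text
t 10.45 ramp xy 0.1441 -0.0029 z 0.0563 yaw-ramp deg 0.02 F [-1.09 -1.74  1.42] w 0.0871069066995927
```

Request:
arm_command(moves=[0.2,0,-0.01,0,0.2,0,0,0,0.2,0,0,0,0.2,0,0,0,0.2,0,0,0,0.2,0,0,0,0.2,0,0,0,0.2,0,0,0,0.2,0,0,0,0.2,0,0,0,0.2,0,0,0,0.2,0,0,0])

```text
time: 11.45
ee_pos: [0.5494, 0.1244, 0.0563]
eef_rot: [0.741, 0.671, 0.0, -0.0]
ft_force: [-0.0, -0.4, -0.4]
width: 0.0868
grip_force: 0.0
```

```bash
python3 -c "
from h import *
s=status(); a=r.camera('wrist')
b=r.camera('scene')[160:310,340:540]
cv2.imwrite('pics/a6.png',np.hstack([cv2.resize(x[:,:,::-1],(400,300)) for x in (a,b)]))"
```

```text
t 11.45 ramp xy 0.1685 -0.0028 z 0.0563 yaw-ramp deg 0.04 F [-0.04 -0.44 -0.36] w 0.08684395366923699
```

View pics/a6.png

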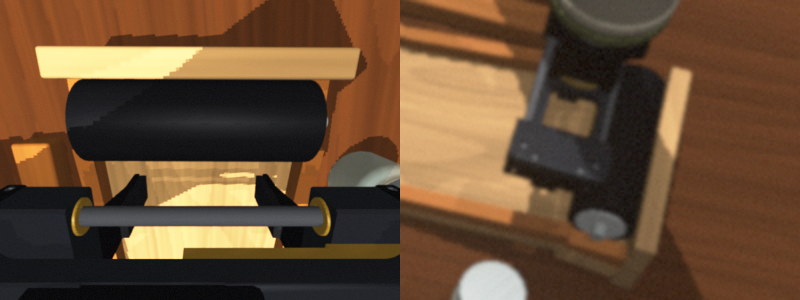

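The roller has dropped past the crest and lies square against the end board (wrist crop 66–327, 80–160), clear of the fingers. Backing off and rising.

Request:
arm_command(moves=[-0.5,0,0,0,-0.5,0,-0.1,0,-0.5,0,-0.2,0,-0.5,0,-0.5,0,-0.5,0,-1,0,-0.5,0,-1.5,0,-0.5,0,-2,0,-0.5,0,-2,0,-1,0,-2,0,-1,0,-2,0,-1,0,-2,0,0,0,0,0])

```text
time: 12.55
ee_pos: [0.5444, 0.0521, 0.1943]
eef_rot: [0.742, 0.67, 0.002, 0.002]
ft_force: [1.1, 0.5, -0.0]
width: 0.0873
grip_force: 0.0
```

Request:
arm_command(moves=[-2,0,0,0,-2,0,0,0,-2,0,0,0,-2,0,0,0,-2,0,0,0,-2,0,0,0,-1,0,0,0,0,0,0,0,0,0,0,0,0,0,0,0])

```text
time: 13.38
ee_pos: [0.5298, -0.0734, 0.1895]
eef_rot: [0.741, 0.672, 0.0, -0.0]
ft_force: [0.3, 0.3, 0.7]
width: 0.087
grip_force: 0.0
```

```bash
python3 -c "
from h import *
s=status(); b=r.camera('top'); i=r.camera_info('top')
z=.0393-.0035+.0277+.0005
print(proj(i,ramp2w(Q,[[.2195,0,z],[.2195,-.075,z],[.2195,.075,z],[.2195,-.088,z],[.2195,.088,z]])))
cv2.imwrite('pics/a7.png',cv2.resize(b[130:400,110:430,::-1],(640,540)))"
```

```text
t 13.38 ramp xy -0.0304 -0.0029 z 0.1895 yaw-ramp deg 0.12 F [0.34 0.27 0.68] w 0.08703399600271647
[[182.56909657 256.61898467]
 [190.3933622  210.29828823]
 [174.53574055 304.17752408]
 [191.72890609 202.39169021]
 [173.12141114 312.55054293]]
```

View pics/a7.png

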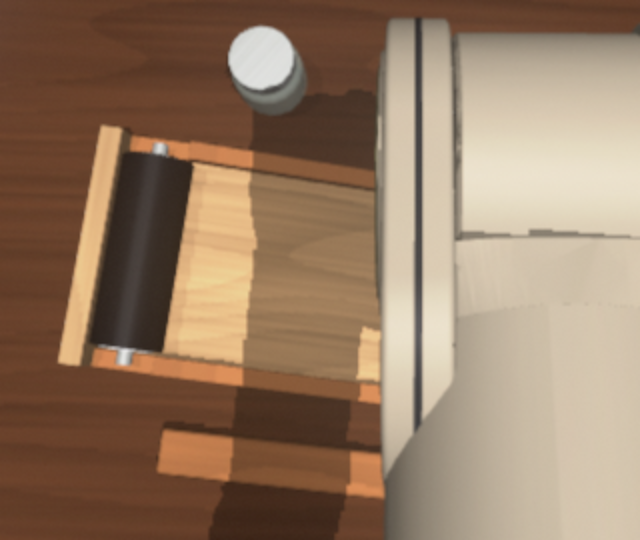

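The roller's spindle ends, at (190.5,202.5) and (172,312), match the predicted parked position within about 1 px. The jar and beater haven't moved and the arm is clear.

```bash
python3 -c "
from bench import r
print(r.close_job())"
```

```text
the job is handed in; nothing more can be done
None
```

I pushed the roller up the ramp with the open fingers and handed the job in at about 13 s; the last picture shows it lying square in the seat against the end board, with the arm clear and the jar, stamp and beater not touched, though `close_job()` returned no verdict.

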